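# Bed in the jack screws of a deburring stand

## Robot

A 7-joint arm with a two-finger parallel gripper is mounted at the origin on the work surface. World frame = base frame: x ahead of the robot, y to its left, z up, the work surface at z = 0. Lengths are in m, angles in rad, forces in N, time in s.
With the tool pointing down it reaches from about 0.425 to 0.875 m from the base axis. Payload 4.7 kg.
Tool frame: the origin (TCP) lies at the very end of the fingers, on their centre line; the grasp point (between the pads) lies 19 mm behind it; z points along the fingers, y is the line along which they close (so a half turn about z gives the same grasp; the last joint's range is limited). The gripper opens to 85 mm and grips with 20 to 120 N. Pads are 22 mm wide; open, the fingers measure 114 mm over their backs; the gripper's body (76 mm by 85 mm) begins 54 mm behind the grasp point. The pads swing forward as they close: fully open they stand 13 mm farther back than shut.
Start: joints at [0.014, 0.321, -0.07, 1.45, 0.023, 1.371, -0.057], TCP at [0.65, -0, 0.199] pointing down, gripper open.
Joint ranges: [-2.86, 2.86], [-0.3, 2.09], [-1.38, 1.24], [0.06, 2.45], [-1.56, 4.7], [0.09, 2.05], [-2.69, 2.69]. Speed limits (rad/s): [2.57, 2.57, 3.14, 3.14, 3.14, 3.14, 3.14].

## Interface

Orientations are given as a unit quaternion [w, x, y, z].
In Python, from rig import read_state, eyes, ticket gives the robot as it stands.
- The arm moves only by the shell command python3 -m handwheel 'ROWS' [FORCE]. ROWS is JSON, a list that holds one entry, the list of rows, each a list of 7 numbers: the shift along the tool's x, y, z in mm, then the turn, a rotation vector about the tool's x, y, z in rad, then the opening, from 0 (shut) to 1 (fully open). In form: [[[tx, ty, tz, rx, ry, rz, gripper], ...]]. A call has 1 to 12 rows; each row shifts and turns the commanded pose from where the row before left it, along the tool's axes as they then stand; what a row does not reach is not made up. A row lasts 1/12 s, in which the tool goes at most 41.7 mm and 7.16 degrees, less where a joint would pass 70% of its speed; a pose out of reach is approached as far as the arm can. A call is refused whole if a number of a shift passes 41.7 or a number of a turn 0.125, either way. A call with a gripper value outside its range is refused whole. The fingers move at their own pace and stop on an object; FORCE is the grip in N (left out, the last holds). Time passes only in rows, so rows that do not move let the fingers close. It gives the time, the measured TCP pose, the force, the opening and the grip force at its end, in the units of the state.
- read_state(): the state, without advancing time (a new reading comes with each control period).
- eyes.snapshot(name): name is "scene" or "side" or "wrist"; returns a dict with "frame" (400x640x3 uint8, red, green, blue), "depth" (400x640 float32, m along the optical axis (not along the pixel's ray), 0 where there is no reading), "K" (3x3 intrinsics, pixels), "distortion" ([k1, k2, p1, p2, k3] as OpenCV has them; the pictures are not rectified), "camera_from_world" (4x4, takes a point from world to camera coordinates). Camera axes: x right, y up, looking along -z (the intrinsics and any distortion apply to the point x, -y, -z); pixel columns grow to the right and rows downward; lengths in m; the calibration is good to about 2 mm. A picture is of the moment at which its call begins.
- ticket.finish_job(): hands the job in; it is judged then, once.
The state is a dict: "clock": time; "joints": joint angles; "dq": joint speeds; "joint_torque": joint torques, N m; "tool_pos": TCP position; "tcp_rot": TCP orientation; "wrist_force": force on the tool from outside, world axes, zero at the start; "ft_torque": the same for the moment, N m; "gripper_width": opening from 0.0 (shut) to 1.0 (fully open); "grip_force": force on a finger pad.
Only numpy, scipy, OpenCV 4.12 (cv2) and the standard library are available. Lean on these libraries where they do the work, as an engineer would, in place of code of your own. Each camera call takes 0.05 s, during which the arm holds its last target. There are 200 camera calls.

## Task

The deburring stand sits on three fixed feet, and the feet of its two wing screws at the front corners hang in the air, so those corners give when leaned on. Wind both wing screws down (clockwise from above) onto their packing plates until all five feet share the weight: each screw foot firmly loaded, and none of the three fixed feet lifted or gone nearly light. Never lean hard on the stand or shove it out of place, leave the can, screwdriver and brush lying beside it alone, and let go at the end.

Things in the scene. Friction and masses are not known exactly. Their poses are not given: they have to be found in the camera images.
- stand: Deburring stand: steel plate 200 mm (its x) by 280 mm (its y), 14 mm thick, top face 54 mm above the bench, with a finned casting clamped in the middle (up to 114 mm above the bench at the clamps, over x -60 to +96 mm). About 8 kg, stands loose. Origin at bench level under the plate's centre; its -x side (the front, with the screws) looks to the robot, z up.
- wing_left (a point): Grip of the left levelling screw: a flat dark steel wing 46 mm long, 12 mm thick, 26 mm high; point: its middle, on the screw's axis, about 103 mm above the bench at the start, stand x -75, y +115 mm. x axis along the wing, y across it. Below it a 12 mm stem runs into the plate. A steel packing plate lies under the screw, top 2 to 3.5 mm above the bench (not measured).
- screw_left: The left levelling screw and its rubber foot (50 mm across); origin: centre of the foot's underside. Clockwise from above lowers it 10 mm a turn against the plate. It starts 1.5 to 4.5 mm over the packing (1 to 2.9 rad). From touch on the rubber is pressed, 19 N per rad: 0.6 rad more is right, 0.9 too much. Turning takes 0.03 to 0.06 N m free, and about 0.01 N m more per N of load.
- wing_right (a point): Grip of the right levelling screw: a flat dark steel wing 46 mm long, 12 mm thick, 26 mm high; point: its middle, on the screw's axis, about 103 mm above the bench at the start, stand x -75, y -115 mm. x axis along the wing, y across it. Below it a 12 mm stem runs into the plate. A steel packing plate lies under the screw, top 2 to 3.5 mm above the bench (not measured).
- screw_right: The right levelling screw and its rubber foot (50 mm across); origin: centre of the foot's underside. Clockwise from above lowers it 10 mm a turn against the plate. It starts 1.5 to 4.5 mm over the packing (1 to 2.9 rad). From touch on the rubber is pressed, 19 N per rad: 0.6 rad more is right, 0.9 too much. Turning takes 0.03 to 0.06 N m free, and about 0.01 N m more per N of load.
- foot_front: Fixed rubber foot, 32 mm across, under the middle of the front edge (stand x -75, y 0 mm); it carries about half the weight, 40 N, until the screws take over some of it. Origin at the centre of its underside.
- foot_rear_left: Fixed rubber foot, 32 mm across, under the rear left corner (stand x +80, y +115 mm); about 20 N. Origin at the centre of its underside.
- foot_rear_right: Fixed rubber foot, 32 mm across, under the rear right corner (stand x +80, y -115 mm); about 20 N. Origin at the centre of its underside.
- oil_can: Bystander: steel can, 44 mm across, 75 mm high, standing beside the stand's left end.
- screwdriver: Bystander: screwdriver with a wooden handle, lying in front of the stand.
- brush: Bystander: wooden-handled brush lying beside the stand's right end.

How it is judged:
By the outcome, as a careful person would: the job done as asked, in the order asked, and still so for the second after the job is handed in, with the robot touching nothing.
It also fails if it takes over 72 s, if anything falls off the work surface, if the arm or the gripper's body presses on something with over 40 N, if the wrist force passes 120 N, or if a joint passes its speed limit or range.

## Working session

There is one attempt and no reset: what is moved stays moved. The work goes in short steps, Python scripts to look and compute and a shell command to move; the robot and the scene stay as the last step left them, time stands still between calls to the robot, and variables do not carry over. Pictures are saved under pics/ and viewed, at most 10 in all, crops included, and the job is handed in when it is done.

```bash
mkdir -p pics; cat > h.py <<'E'
import numpy as np, cv2
from rig import read_state, eyes, ticket
def snap(n, f=None):
    s=eyes.snapshot(n)
    if f: cv2.imwrite('pics/'+f, s['frame'][:,:,::-1])
    np.savez('/tmp/%s.npz'%(f or n),**{k:np.array(v) for k,v in s.items()})
    return s
def ray(s,u,v):
    p=cv2.undistortPoints(np.array([[[u,v]]],float),np.array(s['K']),np.array(s['distortion']))[0,0]
    T=np.linalg.inv(s['camera_from_world']); d=T[:3,:3]@np.array([p[0],-p[1],-1]); return T[:3,3],d
def atz(s,u,v,z):
    o,d=ray(s,u,v); return o+d*(z-o[2])/d[2]
def dep(s,u,v):
    o,d=ray(s,u,v); return o+d*float(s['depth'][int(v),int(u)])
def tri(a,b):
    (o1,d1),(o2,d2)=a,b
    A=np.stack([d1,-d2],1); t=np.linalg.lstsq(A,o2-o1,rcond=None)[0]
    p,q=o1+d1*t[0],o2+d2*t[1]; return (p+q)/2,np.linalg.norm(p-q)
E
python3 - <<'E'
from h import *
ims=[snap(n,n+'0.png')for n in('scene','side')]
st=read_state(); print(st)
for s in ims:
    print(np.round(np.linalg.inv(s['camera_from_world'])[:3],3).tolist())
E
```

```text
{'clock': 0.1, 'joints': array([ 0.01407363,  0.32174535, -0.07010587,  1.45156708,  0.02261367,
        1.3707999 , -0.05689222]), 'dq': array([-0.00146768, -0.00257438, -0.00110867, -0.00532736, -0.00034952,
       -0.00056677, -0.00014525]), 'joint_torque': array([ 4.50556013e-05, -4.94872105e+01, -3.84160029e-01, -3.15213168e+01,
        1.28981241e-02,  7.44150602e-03,  1.28749331e-06]), 'tool_pos': array([ 6.49457076e-01, -2.56992031e-05,  1.98428311e-01]), 'tcp_rot': array([-5.75790672e-04,  7.07076425e-01,  7.07136606e-01, -6.47115634e-04]), 'wrist_force': array([-0.00479682,  0.64897957,  0.38103607]), 'ft_torque': array([-0.01419848,  0.04143113, -0.04123682]), 'grip_force': 0.0, 'gripper_width': 1.0015224124688729}
[[-0.031, -0.841, 0.541, 1.222], [0.999, -0.03, 0.011, 0.058], [0.007, 0.541, 0.841, 1.041]]
[[0.711, 0.392, -0.584, 0.039], [-0.703, 0.407, -0.583, -0.538], [0.009, 0.825, 0.565, 0.658]]
```

View pics/scene0.png

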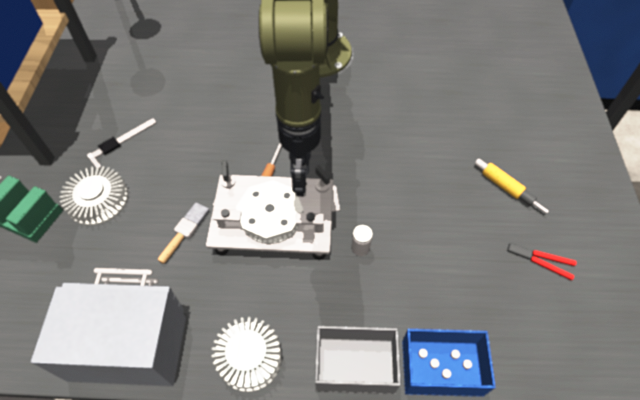

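View pics/side0.png

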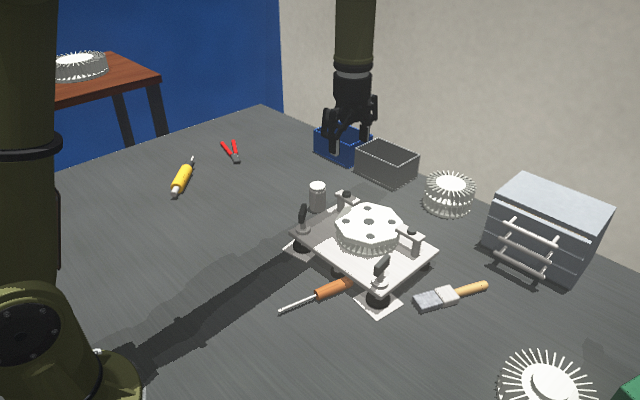

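The scene view shows the wings at about (226,172) (right) and (323,175) (left). In the side view they are at (303,214) (left) and (381,265) (right). I'll enlarge all four.

```bash
python3 - <<'E'
from h import *
a=cv2.imread('pics/scene0.png');b=cv2.imread('pics/side0.png')
def c(i,u,v,w=50,h=37): return cv2.resize(i[v-h:v+h,u-w:u+w],(400,296),interpolation=cv2.INTER_CUBIC)
cv2.imwrite('pics/crop0.png',np.vstack([np.hstack([c(a,226,172),c(a,323,175)]),np.hstack([c(b,381,265),c(b,303,214)])]))
sc,si=[dict(np.load('/tmp/%s0.png.npz'%n)) for n in('scene','side')]
for nm,p,q in(('R',(226,172),(381,265)),('L',(323,175),(303,214))):
    print(nm,tri(ray(sc,*p),ray(si,*q)),dep(si,*q))
E
```

```text
R (array([ 0.54160288, -0.19100539,  0.0990304 ]), np.float64(8.232096720057404e-05)) [ 0.52841258 -0.20015907  0.11372761]
L (array([0.54432885, 0.03728073, 0.09987849]), np.float64(0.004352398447789707)) [0.53321083 0.02172509 0.1126136 ]
```

View pics/crop0.png

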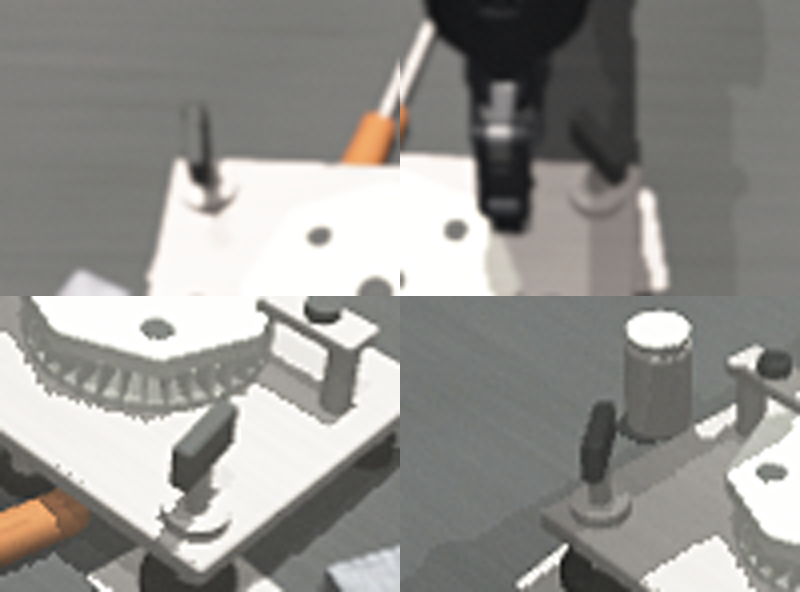

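```bash
python3 - <<'E'
from h import *
sc,si=[dict(np.load('/tmp/%s0.png.npz'%n)) for n in('scene','side')]
for nm,p,q in(('R',(225.2,170.8),(382,265)),('L',(322.5,175),(302,213.8))):
    c=tri(ray(sc,*p),ray(si,*q)); print(nm,c)
    for s,(u,v) in((sc,p),(si,q)):
        P=np.array([dep(s,i,j) for i in range(int(u)-14,int(u)+15) for j in range(int(v)-18,int(v)+19) if s['depth'][j,i]>0])
        m=(P[:,2]>.085)&(P[:,2]<.125)&(np.hypot(*(P[:,:2]-c[0][:2]).T)<.035); Q=P[m]
        if len(Q)<5: print('few');continue
        w,V=np.linalg.eigh(np.cov(Q[:,:2].T)); print(len(Q),Q.mean(0).round(4),Q.min(0).round(3),Q.max(0).round(3),np.degrees(np.arctan2(V[1,1],V[0,1])).round(1),np.sqrt(w).round(4))
E
```

```text
R (array([ 0.54041078, -0.19329288,  0.10159939]), np.float64(0.0014566681216720036))
120 [ 0.5468 -0.1915  0.1124] [ 0.52  -0.2    0.088] [ 0.567 -0.185  0.122] -173.7 [0.0034 0.0146]
234 [ 0.5354 -0.1965  0.1068] [ 0.517 -0.203  0.085] [ 0.562 -0.185  0.117] -174.7 [0.0035 0.0139]
L (array([0.54333049, 0.03734515, 0.10009877]), np.float64(0.0011855743541109682))
159 [0.5497 0.0366 0.1109] [0.526 0.02  0.085] [0.567 0.054 0.121] -140.1 [0.0036 0.0139]
137 [0.5389 0.031  0.1079] [0.523 0.018 0.085] [0.564 0.053 0.117] -145.4 [0.0038 0.0145]
```

```bash
python3 -m handwheel '[[[-32,-18,0,0,0,0,0.6],[-32,-18,0,0,0,0,0.6],[-32,-18,0,0,0,0,0.6],[-32,-18,0,0,0,0,0.6],[-32,-18,0,0,0,0,0.6],[-32,-18,0,0,0,0,0.6],[0,0,0,0,0,-0.119,0.6],[0,0,0,0,0,-0.119,0.6],[0,0,0,0,0,-0.119,0.6],[0,0,0,0,0,-0.119,0.6],[0,0,0,0,0,-0.119,0.6],[0,0,0,0,0,-0.119,0.6]]]' 60; python3 -m handwheel '[[[0,0,0,0,0,-0.119,0.6],[0,0,0,0,0,-0.119,0.6],[0,0,0,0,0,-0.119,0.6],[0,0,0,0,0,-0.119,0.6],[0,0,0,0,0,-0.119,0.6],[0,0,0,0,0,-0.119,0.6],[0,0,0,0,0,-0.119,0.6],[0,0,0,0,0,-0.119,0.6],[0,0,0,0,0,0,0.6],[0,0,0,0,0,0,0.6]]]'
python3 - <<'E'
from h import *
s=snap('wrist','wristR.png'); st=read_state()
from scipy.spatial.transform import Rotation as R
M=R.from_quat(st['tcp_rot'],scalar_first=True).as_matrix(); print(M.round(3),st['tool_pos'],st['joints'].round(2),st['wrist_force'],st['ft_torque'])
T=s['camera_from_world']
for z in(.103,):
    p=T@[.540,-.193,z,1]; uv=cv2.projectPoints(np.array([[p[0],-p[1],-p[2]]]),np.zeros(3),np.zeros(3),np.array(s['K']),np.array(s['distortion']))[0]; print(uv)
E
```

```text
clock: 1.1
tool_pos: [0.5417, -0.1919, 0.1989]
tcp_rot: [-0.0, 0.413, 0.911, -0.0]
wrist_force: [-0.9, 0.6, 0.3]
gripper_width: 0.599
grip_force: 0.0
clock: 1.93
tool_pos: [0.5417, -0.192, 0.1991]
tcp_rot: [-0.0, -0.046, 0.999, 0.0]
wrist_force: [0.2, 0.1, 0.3]
gripper_width: 0.599
grip_force: 0.0
[[-0.996 -0.092 -0.   ]
 [-0.092  0.996  0.   ]
 [ 0.     0.    -1.   ]] [ 0.54182306 -0.19201888  0.19913899] [ 0.36  0.16 -0.08  1.64  0.01  1.34  1.95] [ 0.11494378 -0.37057776  0.16876074] [ 0.0761521  -0.05556283 -0.01856241]
[[[323.05913727 180.85824574]]]
```

View pics/wristR.png

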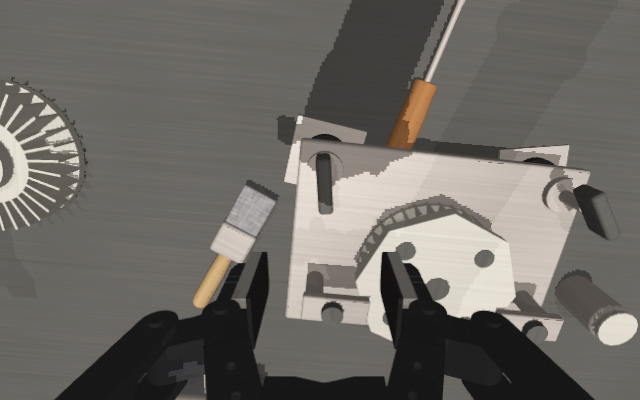

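The wrist view shows the right wing as a dark bar from (322,154) to (326,213), with its centre at about (324,183). That agrees with the prediction of (323,181). I'll refine it with depth.

```bash
cat >> h.py <<'E'
def wing(s,c,r=.035):
    u,v=np.meshgrid(np.arange(0,640,1.),np.arange(0,400,1.))
    p=cv2.undistortPoints(np.stack([u.ravel(),v.ravel()],1)[:,None],np.array(s['K']),np.array(s['distortion']))[:,0]
    d=np.array(s['depth']).ravel(); T=np.linalg.inv(s['camera_from_world'])
    P=np.stack([p[:,0]*d,-p[:,1]*d,-d],1)@T[:3,:3].T+T[:3,3]
    Q=P[(d>0)&(np.hypot(P[:,0]-c[0],P[:,1]-c[1])<r)&(P[:,2]>.094)&(P[:,2]<.125)]
    zt=np.percentile(Q[:,2],95); Qt=Q[Q[:,2]>zt-.006]
    b=cv2.minAreaRect((Qt[:,:2]*1000).astype(np.float32))
    w,V=np.linalg.eigh(np.cov(Qt[:,:2].T)); a=np.degrees(np.arctan2(V[1,1],V[0,1]))
    print(len(Q),len(Qt),'ztop',zt.round(4),'rect',np.round(b[0],1),np.round(b[1],1),round(b[2],1),'pca',a.round(1)%180)
E
python3 - <<'E'
from h import *
s=dict(np.load('/tmp/wristR.png.npz')); wing(s,(.540,-.193)); wing(s,(.543,.037))
print(tri(ray(s,324,183),ray(dict(np.load('/tmp/side0.png.npz')),382,265)))
E
```

```text
910 844 ztop 0.117 rect [ 541.7 -191.7] [45.7 12. ] 8.3 pca 8.300000000000011
1477 854 ztop 0.117 rect [545.7  36.8] [46.3 12. ] 36.7 pca 36.69999999999999
(array([ 0.54318687, -0.19206789,  0.09866167]), np.float64(0.00033212052272218047))
```

```bash
python3 -m handwheel '[[[0,0,28,0,0,-0.052,0.6],[0,0,28,0,0,0,0.6],[0,0,25,0,0,0,0.6],[0,0,20,0,0,0,0.6],[0,0,13,0,0,0,0.6],[0,0,0,0,0,0,0.6],[0,0,0,0,0,0,0.6]]]' 40; python3 -c "
from h import *
print({k:np.round(v,4) for k,v in read_state().items()})"
python3 -m handwheel '[[[0,0,0,0,0,0,0],[0,0,0,0,0,0,0],[0,0,0,0,0,0,0],[0,0,0,0,0,0,0],[0,0,0,0,0,0,0],[0,0,0,0,0,0,0]]]' 40;  python3 -c "
from h import *
print({k:np.round(v,4) for k,v in read_state().items()})"
```

```text
clock: 2.57
tool_pos: [0.5415, -0.1919, 0.0849]
tcp_rot: [-0.001, -0.073, 0.997, 0.0]
wrist_force: [0.9, -0.6, 0.0]
gripper_width: 0.594
grip_force: 0.0
{'clock': np.float64(2.5667), 'joints': array([ 0.3656,  0.2488, -0.0817,  1.7788,  0.0224,  1.1164,  1.993 ]), 'dq': array([ 0.0014, -0.0223, -0.0015, -0.0314,  0.0011, -0.0003,  0.0085]), 'joint_torque': array([ 8.00000e-04, -4.13910e+01, -3.59800e-01, -2.76498e+01,
        1.26000e-02,  2.48000e-02, -1.81000e-02]), 'tool_pos': array([ 0.5415, -0.1919,  0.0849]), 'tcp_rot': array([-7.000e-04, -7.280e-02,  9.973e-01,  3.000e-04]), 'wrist_force': array([ 0.8855, -0.5992,  0.0435]), 'ft_torque': array([-0.0223, -0.0257, -0.0011]), 'grip_force': np.float64(0.0), 'gripper_width': np.float64(0.5941)}
clock: 3.07
tool_pos: [0.5422, -0.1921, 0.0858]
tcp_rot: [0.0, -0.073, 0.997, -0.0]
wrist_force: [0.1, 0.4, -0.6]
gripper_width: -0.007
grip_force: 0.0
{'clock': np.float64(3.0667), 'joints': array([ 0.3659,  0.2477, -0.082 ,  1.7783,  0.0224,  1.1158,  1.9944]), 'dq': array([ 0.0011,  0.0014, -0.0007,  0.0044,  0.001 ,  0.0007, -0.0003]), 'joint_torque': array([-4.60000e-03, -4.28020e+01, -3.81700e-01, -2.89096e+01,
        1.23000e-02, -4.10000e-03, -1.40000e-03]), 'tool_pos': array([ 0.5422, -0.1921,  0.0858]), 'tcp_rot': array([ 3.000e-04, -7.350e-02,  9.973e-01, -2.000e-04]), 'wrist_force': array([ 0.1134,  0.4424, -0.631 ]), 'ft_torque': array([-0.034 ,  0.0571,  0.0383]), 'grip_force': np.float64(0.0), 'gripper_width': np.float64(-0.0066)}
```

```bash
python3 - <<'E'
from h import *
a=snap('wrist','w2.png');b=snap('side','s2.png')
f=lambda i:i['frame'][:,:,::-1]
cv2.imwrite('pics/both2.png',np.vstack([cv2.resize(f(a)[60:360,120:520],(800,600))[:300],cv2.resize(f(b)[150:340,250:500],(400,300)).repeat(1,1) if 0 else cv2.resize(f(b)[190:310,250:570],(800,300),interpolation=2)]))
E
```

```text
(no output)
```

View pics/both2.png

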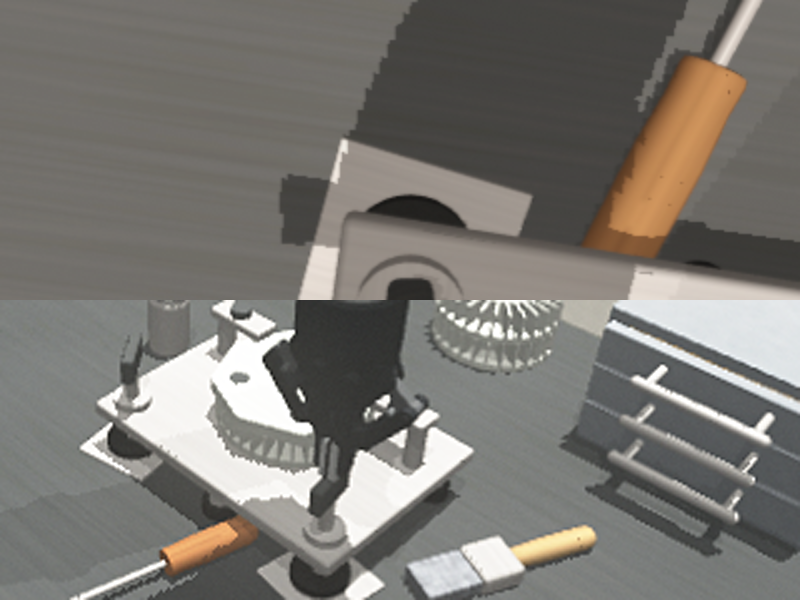

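```bash
python3 - <<'E'
from h import *
st=read_state(); print(st['gripper_width'],st['grip_force'])
w=cv2.imread('pics/w2.png'); b=cv2.imread('pics/s2.png')
cv2.imwrite('pics/both3.png',np.hstack([cv2.resize(w[150:400,220:420],(480,600)),cv2.resize(b[200:300,355:405],(300,600),interpolation=2)]))
E
```

```text
5.953784040269749e-05 0.0
```

View pics/both3.png

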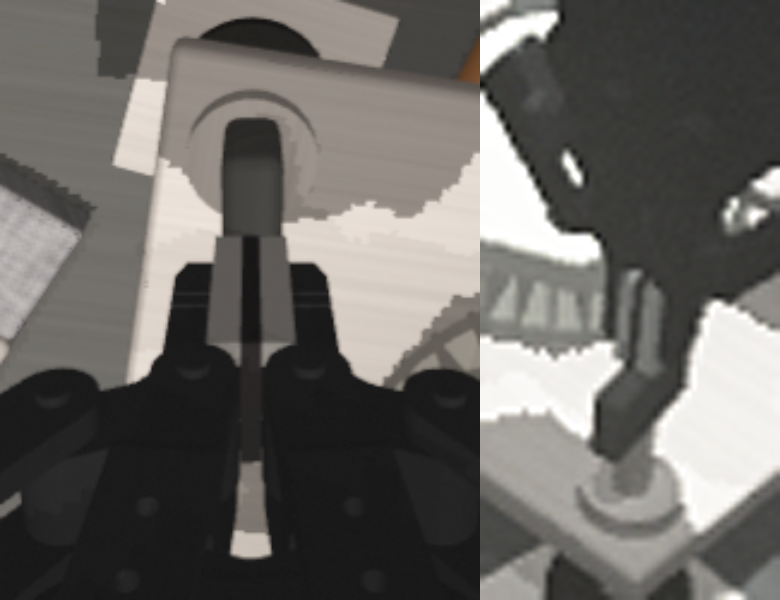

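```bash
python3 - <<'E'
from h import *
s=dict(np.load('/tmp/w2.png.npz')); print(np.linalg.inv(s['camera_from_world'])[:3].round(3).tolist())
for u,v in [(325,204),(325,215),(325,230),(325,240),(325,247),(324,255),(324,271),(314,252),(314,271),(314,290),(336,271),(300,265)]:
    print((u,v),s['frame'][v,u],dep(s,u,v).round(4))
s=dict(np.load('/tmp/s2.png.npz'))
for u,v in [(375,272),(378,268),(380,262),(381,257),(384,254),(384,250),(380,248),(386,263)]:
    print((u,v),s['frame'][v,u],dep(s,u,v).round(4))
wing(s,(.5417,-.1917))
E
```

```text
[[-0.146, -0.936, -0.322, 0.46], [0.989, -0.138, -0.047, -0.204], [-0.0, -0.325, 0.946, 0.261]]
(325, 204) [42 41 39] [ 0.5196 -0.195   0.0995]
(325, 215) [52 51 49] [ 0.5195 -0.1951  0.114 ]
(325, 230) [72 70 67] [ 0.5261 -0.1941  0.1158]
(325, 240) [72 70 68] [ 0.5308 -0.1934  0.1164]
(325, 247) [63 62 59] [ 0.5348 -0.1928  0.1154]
(324, 255) [24 22 23] [ 0.5318 -0.1937  0.1287]
(324, 271) [23 21 22] [ 0.532  -0.1937  0.1412]
(314, 252) [94 90 87] [ 0.5326 -0.198   0.1256]
(314, 271) [95 90 88] [ 0.5329 -0.1975  0.1406]
(314, 290) [94 89 86] [ 0.5323 -0.1972  0.1543]
(336, 271) [94 90 87] [ 0.5313 -0.189   0.1411]
(300, 265) [27 27 27] [ 0.5377 -0.2032  0.1294]
(375, 272) [67 67 64] [ 0.5184 -0.1954  0.0992]
(378, 268) [74 73 70] [ 0.5205 -0.1997  0.1111]
(380, 262) [85 85 84] [ 0.5331 -0.1939  0.1141]
(381, 257) [101 101  98] [ 0.5324 -0.1953  0.1281]
(384, 254) [105 107 102] [ 0.5339 -0.2002  0.1377]
(384, 250) [113 114 111] [ 0.5306 -0.2013  0.1501]
(380, 248) [95 95 92] [ 0.5298 -0.1927  0.1501]
(386, 263) [65 63 62] [ 0.547  -0.1982  0.1055]
175 24 ztop 0.1219 rect [ 535.4 -194.4] [16.5 16.6] 55.8 pca 102.4
```

```bash
python3 - <<'E'
from h import *
s=dict(np.load('/tmp/w2.png.npz'))
print('plate',dep(s,300,240).round(4),'bench',dep(s,140,100).round(4))
s=dict(np.load('/tmp/wristR.png.npz'))
for u,v in [(262,256),(265,260),(260,300),(386,256),(400,258),(395,270)]: print((u,v),s['frame'][v,u],dep(s,u,v).round(4))
s=dict(np.load('/tmp/side0.png.npz'))
for u,v in [(332,150),(334,152),(330,145),(358,143),(360,146),(370,115),(330,135)]: print((u,v),s['frame'][v,u],dep(s,u,v).round(4))
# lowest gripper points near tcp at start
u,v=np.meshgrid(np.arange(300,400),np.arange(60,170))
P=np.array([dep(s,a,b) for a,b in zip(u.ravel(),v.ravel())]); m=np.hypot(P[:,0]-.65,P[:,1])<.08; Q=P[m]; print(Q[:,2].min()); i=np.argsort(Q[:,2])[:5]; print(Q[i].round(4))
E
```

```text
plate [ 0.564  -0.205   0.0536] bench [ 0.4964 -0.3344 -0.0005]
(262, 256) [20 20 19] [ 0.5336 -0.2192  0.243 ]
(265, 260) [21 20 20] [ 0.5364 -0.2181  0.2412]
(260, 300) [21 20 19] [ 0.5459 -0.2173  0.2562]
(386, 256) [21 19 20] [ 0.5289 -0.1668  0.2428]
(400, 258) [91 88 84] [ 0.5283 -0.1613  0.2447]
(395, 270) [86 83 80] [ 0.529  -0.1651  0.2537]
(332, 150) [40 43 41] [ 0.5927 -0.0045  0.2574]
(334, 152) [38 39 38] [ 0.0391 -0.5379  0.6583]
(330, 145) [39 42 42] [0.5934 0.0021 0.2661]
(358, 143) [41 52 76] [0.9382 0.2183 0.0729]
(360, 146) [ 95 101 108] [0.921  0.1953 0.0772]
(370, 115) [43 43 45] [ 7.126e-01 -6.000e-04  2.976e-01]
(330, 135) [38 39 39] [ 0.5782 -0.0122  0.2983]
0.24201613015521983
[[ 0.6011 -0.0025  0.242 ]
 [ 0.6924 -0.0024  0.2429]
 [ 0.6911  0.0053  0.243 ]
 [ 0.5998  0.0021  0.243 ]
 [ 0.6926  0.0037  0.2431]]
```

The cameras show the shut fingertips at z of about 0.118, sitting on top of the wing, while the TCP reads 0.086. At the start, too, the tips were about 31 mm above where the readout put them, allowing for the open-finger setback. So the tip readout is about 32 mm too low. I'll open, go 32 mm lower and close again, gently.

```bash
python3 -m handwheel '[[[0,0,0,0,0,0,0.6],[0,0,0,0,0,0,0.6],[0,0,0,0,0,0,0.6],[0,0,0,0,0,0,0.6],[0,0,8,0,0,0,0.6],[0,0,8,0,0,0,0.6],[0,0,8,0,0,0,0.6],[0,0,8,0,0,0,0.6],[0,0,0,0,0,0,0.6],[0,0,0,0,0,0,0.6]]]' 40; python3 -m handwheel '[[[0,0,0,0,0,0,0],[0,0,0,0,0,0,0],[0,0,0,0,0,0,0],[0,0,0,0,0,0,0],[0,0,0,0,0,0,0],[0,0,0,0,0,0,0]]]' 40;  python3 -c "
from h import *
print({k:np.round(v,4) for k,v in read_state().items() if k in('gripper_width','grip_force','wrist_force','ft_torque','joints')})
s=snap('wrist','w4.png');
u=np.array([314,271]);print([dep(s,a,b).round(4) for a,b in((325,204),(325,225),(325,240),(300,265),(310,250),(338,250))])"
```

```text
clock: 4.0
tool_pos: [0.5413, -0.1918, 0.0524]
tcp_rot: [-0.001, -0.074, 0.997, 0.0]
wrist_force: [0.4, -0.1, -0.8]
gripper_width: 0.602
grip_force: 0.0
clock: 4.5
tool_pos: [0.5424, -0.192, 0.054]
tcp_rot: [0.0, -0.074, 0.997, -0.0]
wrist_force: [0.9, 0.4, 3.0]
gripper_width: 0.132
grip_force: 43.6
{'joints': array([ 0.365 ,  0.2803, -0.0817,  1.807 ,  0.0258,  1.0544,  1.9917]), 'wrist_force': array([0.9381, 0.4321, 3.0291]), 'ft_torque': array([ 0.1913,  0.0759, -0.0699]), 'grip_force': np.float64(43.5846), 'gripper_width': np.float64(0.1322)}
[array([ 0.5248, -0.1941,  0.0541]), array([ 0.519 , -0.1951,  0.0949]), array([ 0.5196, -0.195 ,  0.1076]), array([ 0.5339, -0.2032,  0.1043]), array([ 0.5222, -0.2003,  0.1123]), array([ 0.5196, -0.1902,  0.1145])]
```

The grip holds: opening 0.132 (about 11 mm), 44 N. Now I turn clockwise in small batches, reading the joint 7 torque.

```bash
cat > st.py <<'E'
from h import *
from scipy.spatial.transform import Rotation as R
L=[]
for i in range(3):
    st=read_state(); M=R.from_quat(st['tcp_rot'],scalar_first=True).as_matrix()
    L.append([st['joint_torque'][6],st['ft_torque'][2],*st['wrist_force']])
    if i<2: eyes.snapshot('wrist')
L=np.array(L)
print('yaw',np.arctan2(M[1,0],M[0,0]).round(4),'j7',st['joints'][6].round(3),'tq7',L[:,0].round(4),'ftz',L[:,1].round(3),'F',L[:,2:].mean(0).round(2),'pos',(st['tool_pos']*1e3).round(2),'grip',np.round([st['gripper_width'],st['grip_force']],3),st['clock'].round(2))
E
python3 st.py; python3 -m handwheel '[[[0,0,0.16,0,0,0.1,0],[0,0,0.16,0,0,0.1,0],[0,0,0.16,0,0,0.1,0],[0,0,0.16,0,0,0.1,0]]]' 40 >/dev/null; python3 st.py;python3 -m handwheel '[[[0,0,0.16,0,0,0.1,0],[0,0,0.16,0,0,0.1,0],[0,0,0.16,0,0,0.1,0],[0,0,0.16,0,0,0.1,0]]]' 40 >/dev/null; python3 st.py
```

```text
Traceback (most recent call last):
  File "st.py", line 9, in <module>
    print('yaw',np.arctan2(M[1,0],M[0,0]).round(4),'j7',st['joints'][6].round(3),'tq7',L[:,0].round(4),'ftz',L[:,1].round(3),'F',L[:,2:].mean(0).round(2),'pos',(st['tool_pos']*1e3).round(2),'grip',np.round([st['gripper_width'],st['grip_force']],3),st['clock'].round(2))
                                                                                                                                                                                                                                                        ^^^^^^^^^^^^^^^^^
AttributeError: 'float' object has no attribute 'round'
Traceback (most recent call last):
  File "st.py", line 9, in <module>
    print('yaw',np.arctan2(M[1,0],M[0,0]).round(4),'j7',st['joints'][6].round(3),'tq7',L[:,0].round(4),'ftz',L[:,1].round(3),'F',L[:,2:].mean(0).round(2),'pos',(st['tool_pos']*1e3).round(2),'grip',np.round([st['gripper_width'],st['grip_force']],3),st['clock'].round(2))
                                                                                                
[... 188 characters left out ...]
loat' object has no attribute 'round'
Traceback (most recent call last):
  File "st.py", line 9, in <module>
    print('yaw',np.arctan2(M[1,0],M[0,0]).round(4),'j7',st['joints'][6].round(3),'tq7',L[:,0].round(4),'ftz',L[:,1].round(3),'F',L[:,2:].mean(0).round(2),'pos',(st['tool_pos']*1e3).round(2),'grip',np.round([st['gripper_width'],st['grip_force']],3),st['clock'].round(2))
                                                                                                                                                                                                                                                        ^^^^^^^^^^^^^^^^^
AttributeError: 'float' object has no attribute 'round'
```

```bash
sed -i "s/st\['clock'\].round(2)/round(st['clock'],2)/" st.py; python3 st.py;  python3 -m handwheel '[[[0,0,0.08,0,0,0.05,0],[0,0,0.08,0,0,0.05,0]]]' 40 >/dev/null; python3 st.py;python3 -m handwheel '[[[0,0,0.08,0,0,0.05,0],[0,0,0.08,0,0,0.05,0]]]' 40 >/dev/null; python3 st.py
```

```text
yaw 2.492 j7 1.221 tq7 [-0.6017 -0.1071  0.0344] ftz [-0.101 -0.081 -0.054] F [-1.18  0.04  4.91] pos [ 542.21 -192.7    52.72] grip [ 0.132 43.937] 5.62
yaw 2.3908 j7 1.124 tq7 [ 0.6033 -0.0451 -0.2508] ftz [ 0.009 -0.097 -0.106] F [-0.76 -0.52  4.92] pos [ 542.15 -192.79   52.55] grip [ 0.131 43.943] 5.88
yaw 2.2907 j7 1.027 tq7 [ 0.6015 -0.0444 -0.2509] ftz [ 0.087 -0.11  -0.077] F [-0.98 -0.91  5.15] pos [ 542.07 -192.83   52.36] grip [ 0.134 43.961] 6.15
```

```bash
cat > st.py <<'E'
from h import *
import sys
from scipy.spatial.transform import Rotation as R
n=int(sys.argv[1]) if len(sys.argv)>1 else 4
L=[]
for i in range(n+1):
    st=read_state(); M=R.from_quat(st['tcp_rot'],scalar_first=True).as_matrix()
    L.append([st['joint_torque'][6],*(M.T@st['ft_torque']),*st['wrist_force']])
    if i<n: eyes.snapshot('wrist')
L=np.array(L); m=L[1:].mean(0)
print('yaw',np.arctan2(M[1,0],M[0,0]).round(3),'tq7',L[:,0].round(2),'ft_toolz',L[:,3].round(3),'avg',m[3].round(3),'F',m[4:].round(1),'pos',(st['tool_pos']*1e3).round(1),'grip',np.round([st['gripper_width'],st['grip_force']],2),'wf0',L[0,4:].round(1),round(st['clock'],2))
E
P="python3 st.py 4"; python3 -m handwheel '[[[0,0,0.1,0,0,0.1,0]]]' 40 >/dev/null; $P;python3 -m handwheel '[[[0,0,0.1,0,0,0.1,0]]]' 40 >/dev/null; $P; python3 -m handwheel '[[[0,0,0.1,0,0,0.1,0]]]' 40 >/dev/null; $P;python3 -m handwheel '[[[0,0,0.1,0,0,0.1,0]]]' 40 >/dev/null; $P
```

```text
yaw 2.192 tq7 [ 2.    0.13 -0.54 -0.1   0.04] ft_toolz [-0.029  0.055  0.069  0.075  0.099] avg 0.074 F [-1.3 -0.7  5.5] pos [ 542.  -192.9   52.2] grip [ 0.13 43.97] wf0 [-1.  -0.2  4.7] 6.43
yaw 2.092 tq7 [ 2.03  0.14 -0.54 -0.1   0.04] ft_toolz [-0.052  0.1    0.061  0.091  0.118] avg 0.092 F [-1.7 -1.   5.3] pos [ 541.9 -192.9   52.1] grip [ 0.13 43.98] wf0 [-1.9 -0.5  5.4] 6.72
yaw 1.992 tq7 [ 2.03  0.15 -0.53 -0.09  0.04] ft_toolz [-0.053  0.088  0.062  0.006  0.049] avg 0.051 F [-1.7 -1.2  5.4] pos [ 541.8 -193.    51.9] grip [ 0.13 43.98] wf0 [-2.2 -0.8  4.3] 7.0
yaw 1.892 tq7 [ 2.03  0.15 -0.53 -0.09  0.04] ft_toolz [-0.114  0.069  0.08   0.126  0.071] avg 0.086 F [-1.8 -1.3  5.7] pos [ 541.7 -193.    51.8] grip [ 0.14 43.98] wf0 [-1.3 -0.2  4.7] 7.28
```

```bash
cat > r.py <<'E'
from h import *
from scipy.spatial.transform import Rotation as R
st=read_state(); M=R.from_quat(st['tcp_rot'],scalar_first=True).as_matrix()
print('yaw',np.arctan2(M[1,0],M[0,0]).round(3),'tq7',st['joint_torque'][6].round(3),'tz',(M.T@st['ft_torque'])[2].round(3),'F',st['wrist_force'].round(1),(st['tool_pos']*1e3).round(1),round(st['clock'],2))
E
H="python3 -m handwheel"; P="python3 r.py"
$H '[[[0,0,0.05,0,0,0.04,0]]]'>/dev/null;$P
$H '[[[0,0,0.05,0,0,0.04,0]]]'>/dev/null;$P
$H '[[[0,0,0.05,0,0,0.04,0]]]'>/dev/null;$P
$H '[[[0,0,0.05,0,0,0.04,0]]]'>/dev/null;$P
$H '[[[0,0,0.05,0,0,0.04,0]]]'>/dev/null;$P
$H '[[[0,0,0.05,0,0,0.04,0]]]'>/dev/null;$P
$H '[[[0,0,0.05,0,0,0.04,0]]]'>/dev/null;$P
$H '[[[0,0,0.05,0,0,0.04,0]]]'>/dev/null;$P
$H '[[[0,0,0.05,0,0,0.04,0]]]'>/dev/null;$P
$H '[[[0,0,0.05,0,0,0.04,0]]]'>/dev/null;$P
```

```text
yaw 1.852 tq7 0.774 tz -0.07 F [-1.9 -1.3  5.1] [ 541.7 -193.    51.7] 7.37
yaw 1.811 tq7 0.471 tz -0.076 F [-2.3 -1.1  4.3] [ 541.6 -193.    51.6] 7.45
yaw 1.771 tq7 0.432 tz -0.063 F [-2.1 -0.5  5.5] [ 541.6 -193.    51.5] 7.53
yaw 1.731 tq7 0.429 tz -0.051 F [-1.5 -0.4  4.3] [ 541.6 -193.    51.5] 7.62
yaw 1.691 tq7 0.429 tz -0.035 F [-3.  -1.6  4.7] [ 541.5 -193.    51.4] 7.7
yaw 1.651 tq7 0.429 tz -0.014 F [-3.8 -1.2  6.2] [ 541.5 -193.    51.3] 7.78
yaw 1.611 tq7 0.429 tz -0.045 F [-2.  -1.6  4.5] [ 541.5 -193.    51.3] 7.87
yaw 1.571 tq7 0.429 tz -0.056 F [-2.4 -1.9  4.8] [ 541.4 -193.    51.2] 7.95
yaw 1.531 tq7 0.429 tz -0.078 F [-2.8 -1.2  5.3] [ 541.4 -193.1   51.2] 8.03
yaw 1.491 tq7 0.429 tz -0.026 F [-2.  -1.6  4.7] [ 541.3 -193.    51.1] 8.12
```

```bash
H="python3 -m handwheel"; P="python3 r.py"
$H '[[[0,0,0.05,0,0,0.04,0]]]'>/dev/null;$P
$H '[[[0,0,0.05,0,0,0.04,0]]]'>/dev/null;$P
$H '[[[0,0,0.05,0,0,0.04,0]]]'>/dev/null;$P
$H '[[[0,0,0.05,0,0,0.04,0]]]'>/dev/null;$P
$H '[[[0,0,0.05,0,0,0.04,0]]]'>/dev/null;$P
$H '[[[0,0,0.05,0,0,0.04,0]]]'>/dev/null;$P
$H '[[[0,0,0.05,0,0,0.04,0]]]'>/dev/null;$P
$H '[[[0,0,0.05,0,0,0.04,0]]]'>/dev/null;$P
$H '[[[0,0,0.05,0,0,0.04,0]]]'>/dev/null;$P
$H '[[[0,0,0.05,0,0,0.04,0]]]'>/dev/null;$P
```

```text
yaw 1.451 tq7 0.425 tz -0.057 F [-2.2 -1.8  5.5] [ 541.3 -193.    51. ] 8.2
yaw 1.411 tq7 0.415 tz -0.084 F [-2.9 -1.4  5.9] [ 541.3 -193.    51. ] 8.28
yaw 1.371 tq7 0.406 tz -0.057 F [-2.1 -1.6  6.3] [ 541.2 -193.    50.9] 8.37
yaw 1.331 tq7 0.399 tz -0.055 F [-2.7 -0.9  5.9] [ 541.2 -193.    50.9] 8.45
yaw 1.291 tq7 0.393 tz -0.096 F [-3.  -0.5  6.2] [ 541.1 -193.    50.8] 8.53
yaw 1.251 tq7 0.388 tz -0.109 F [-2.9 -1.5  7.3] [ 541.1 -193.    50.8] 8.62
yaw 1.211 tq7 0.382 tz -0.097 F [-2.5 -0.8  6.4] [ 541.1 -193.    50.7] 8.7
yaw 1.171 tq7 0.377 tz -0.082 F [-3.5 -0.9  6.6] [ 541.1 -192.9   50.7] 8.78
yaw 1.131 tq7 0.371 tz -0.106 F [-5.  -1.3  5.7] [ 541.  -192.9   50.6] 8.87
yaw 1.091 tq7 0.364 tz -0.122 F [-3.5 -1.3  5.7] [ 541.  -192.9   50.6] 8.95
```

```bash
H="python3 -m handwheel"; P="python3 r.py"
$H '[[[0,0,-0.15,0,0,0.04,0]]]'>/dev/null;$P
$H '[[[0,0,-0.15,0,0,0.04,0]]]'>/dev/null;$P
$H '[[[0,0,-0.15,0,0,0.04,0]]]'>/dev/null;$P
$H '[[[0,0,-0.15,0,0,0.04,0]]]'>/dev/null;$P
$H '[[[0,0,-0.15,0,0,0.04,0]]]'>/dev/null;$P
$H '[[[0,0,-0.15,0,0,0.04,0]]]'>/dev/null;$P; python3 st.py 4
```

```text
yaw 1.051 tq7 0.36 tz -0.095 F [-3.1 -0.9  2.8] [ 540.9 -192.9   50.6] 9.03
yaw 1.011 tq7 0.353 tz -0.143 F [-2.8 -1.6  2.7] [ 540.8 -192.9   50.5] 9.12
yaw 0.971 tq7 0.345 tz -0.17 F [-3.2 -0.8  1.9] [ 540.8 -192.8   50.5] 9.2
yaw 0.931 tq7 0.338 tz -0.135 F [-2.8 -0.9  2.1] [ 540.8 -192.8   50.4] 9.28
yaw 0.891 tq7 0.33 tz -0.176 F [-1.5 -1.7  1.2] [ 540.7 -192.8   50.4] 9.37
yaw 0.851 tq7 0.322 tz -0.108 F [-1.9 -1.6 -0.2] [ 540.6 -192.8   50.4] 9.45
yaw 0.851 tq7 [ 0.32 -0.15 -0.26 -0.04 -0.01] ft_toolz [-0.108  0.001  0.047  0.044 -0.049] avg 0.011 F [-1.9 -2.2 -1.1] pos [ 540.7 -192.7   50.4] grip [ 0.13 42.91] wf0 [-1.9 -1.6 -0.2] 9.65
```

Contact came at yaw of about 1.465. I've since gone 0.61 rad further, and the torque is up by 0.107 N m, so about 11 N of load. I'll release it and go to the left screw.

```bash
H="python3 -m handwheel"
$H '[[[0,0,0,0,0,0,0.5],[0,0,0,0,0,0,0.5],[0,0,0,0,0,0,0.5],[0,0,0,0,0,0,0.5],[0,0,-20,0,0,0,0.5],[0,0,-30,0,0,0,0.5],[0,0,-30,0,0,0,0.5]]]'
$H '[[[29.3,-24.6,0,0,0,0,0.5],[29.3,-24.6,0,0,0,0,0.5],[29.3,-24.6,0,0,0,0,0.5],[29.3,-24.6,0,0,0,0,0.5],[29.3,-24.6,0,0,0,0,0.5],[29.3,-24.6,0,0,0,0,0.5]]]'
$H '[[[0,0,0,0,0,-0.122,0.5],[0,0,0,0,0,-0.122,0.5],[0,0,0,0,0,-0.122,0.5],[0,0,0,0,0,-0.122,0.5],[0,0,0,0,0,-0.122,0.5],[0,0,0,0,0,-0.122,0.5],[0,0,0,0,0,-0.122,0.5],[0,0,0,0,0,-0.122,0.5],[0,0,0,0,0,-0.122,0.5],[0,0,0,0,0,-0.122,0.5],[0,0,0,0,0,-0.122,0.5],[0,0,0,0,0,-0.122,0.5]]]'
$H '[[[0,0,0,0,0,-0.122,0.5],[0,0,0,0,0,-0.122,0.5],[0,0,0,0,0,-0.122,0.5],[0,0,0,0,0,-0.122,0.5],[0,0,0,0,0,-0.122,0.5],[0,0,0,0,0,-0.122,0.5],[0,0,0,0,0,-0.122,0.5],[0,0,0,0,0,-0.122,0.5],[0,0,0,0,0,-0.122,0.5],[0,0,0,0,0,-0.122,0.5],[0,0,0,0,0,-0.122,0.5],[0,0,0,0,0,-0.122,0.5]]]'
python3 - <<'E'
from h import *
st=read_state(); print(st['joints'].round(2),(st['tool_pos']*1e3).round(1))
s=snap('wrist','wristL.png'); wing(s,(.5457,.0368)); 
s=snap('scene'); wing(s,(.5417,-.1917)); s=snap('side'); wing(s,(.5417,-.1917)); wing(s,(.5457,.0368))
E
python3 r.py
```

```text
clock: 10.23
tool_pos: [0.5414, -0.1914, 0.1315]
tcp_rot: [-0.001, 0.911, 0.412, -0.001]
wrist_force: [0.1, -0.1, -1.4]
gripper_width: 0.502
grip_force: 0.0
clock: 10.73
tool_pos: [0.5475, 0.0397, 0.1319]
tcp_rot: [0.0, 0.911, 0.412, 0.001]
wrist_force: [0.4, 0.0, -0.9]
gripper_width: 0.502
grip_force: 0.0
clock: 11.73
tool_pos: [0.5477, 0.0379, 0.1316]
tcp_rot: [0.0, 0.4, 0.917, 0.0]
wrist_force: [0.3, 0.8, -0.6]
gripper_width: 0.502
grip_force: 0.0
clock: 12.73
tool_pos: [0.5476, 0.0379, 0.1316]
tcp_rot: [0.0, -0.316, 0.949, 0.0]
wrist_force: [0.7, 0.4, 0.3]
gripper_width: 0.495
grip_force: 0.0
[ 0.    0.16 -0.13  1.79  0.02  1.2   2.08] [547.6  37.9 131.6]
1588 1441 ztop 0.1172 rect [545.2  37.9] [45.6 12. ] 37.5 pca 37.5
136 82 ztop 0.1157 rect [ 542.8 -193. ] [45.2 12.6] 47.0 pca 49.7
168 113 ztop 0.1118 rect [ 539.6 -193.6] [47.  11.4] 48.2 pca 48.5
129 74 ztop 0.1161 rect [542.7  35.4] [46.6 11.9] 38.0 pca 37.400000000000006
yaw -2.509 tq7 0.352 tz 0.032 F [-0.  -0.9 -0.3] [547.6  37.7 131.5] 12.88
```

View pics/wristL.png

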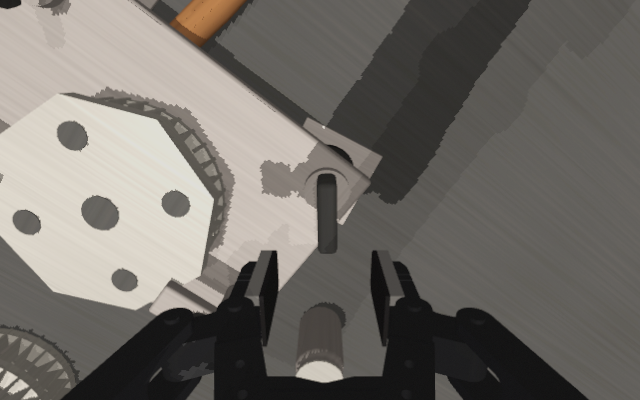

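```bash
python3 - <<'E'
from h import *
s=dict(np.load('/tmp/wristL.png.npz')); sc=snap('scene')
c=np.array([.5452,.0379]); 
for s in(s,sc):
    u,v=np.meshgrid(np.arange(0,640,1),np.arange(0,400,1)); 
    P=np.array([dep(s,a,b) for a,b in zip(u.ravel(),v.ravel()) if s['depth'][b,a]>0])
    m=(P[:,2]>.07)&(P[:,2]<.13)&(np.hypot(*(P[:,:2]-c).T)<.09)&(np.hypot(*(P[:,:2]-c).T)>.026); Q=P[m,:2]-c
    r=np.hypot(*Q.T); i=r.argsort()[:400:40]; print(np.c_[Q[i]*1e3,r[i]*1e3,P[m][i,2]*1e3].round(0).tolist())
E
```

```text
[[39.0, -61.0, 73.0, 88.0], [42.0, -60.0, 73.0, 92.0], [43.0, -60.0, 74.0, 86.0], [38.0, -64.0, 75.0, 85.0], [37.0, -66.0, 75.0, 90.0], [41.0, -64.0, 76.0, 97.0], [37.0, -67.0, 76.0, 97.0], [36.0, -68.0, 77.0, 90.0], [46.0, -62.0, 77.0, 98.0], [36.0, -69.0, 78.0, 93.0]]
[[40.0, -62.0, 74.0, 97.0], [64.0, -54.0, 84.0, 96.0], [31.0, -84.0, 89.0, 98.0]]
```

Everything within 70 mm of the left wing is clear at finger height. I'll correct sideways, go down 79 mm and grip.

```bash
H="python3 -m handwheel"
$H '[[[1.9,1.4,0,0,0,-0.022,0.5],[0,0,25,0,0,0,0.5],[0,0,25,0,0,0,0.5],[0,0,18,0,0,0,0.5],[0,0,9.5,0,0,0,0.5],[0,0,0,0,0,0,0.5],[0,0,0,0,0,0,0.5]]]' 40
$H '[[[0,0,0,0,0,0,0],[0,0,0,0,0,0,0],[0,0,0,0,0,0,0],[0,0,0,0,0,0,0],[0,0,0,0,0,0,0],[0,0,0,0,0,0,0]]]' 40; python3 r.py
```

```text
clock: 13.52
tool_pos: [0.5451, 0.0375, 0.0541]
tcp_rot: [-0.0, -0.323, 0.947, 0.0]
wrist_force: [-0.3, 0.8, 0.1]
gripper_width: 0.497
grip_force: 0.0
clock: 14.02
tool_pos: [0.5459, 0.0381, 0.0554]
tcp_rot: [0.001, -0.323, 0.946, 0.0]
wrist_force: [-2.3, 1.0, 5.7]
gripper_width: 0.133
grip_force: 42.8
yaw -2.484 tq7 0.074 tz 0.082 F [-2.3  1.   5.7] [545.9  38.1  55.4] 14.02
```

```bash
H="python3 -m handwheel"; P="python3 r.py"
$H '[[[0,0,0,0,0,0.08,0],[0,0,0,0,0,0.08,0],[0,0,0,0,0,0.08,0],[0,0,0,0,0,0.08,0],[0,0,0,0,0,0.08,0],[0,0,0,0,0,0.08,0],[0,0,0,0,0,0.08,0],[0,0,0,0,0,0.08,0],[0,0,0,0,0,0.08,0],[0,0,0,0,0,0.08,0],[0,0,0.06,0,0,0.04,0]]]' 40
$P
$H '[[[0,0,0.06,0,0,0.04,0]]]'>/dev/null;$P
$H '[[[0,0,0.06,0,0,0.04,0]]]'>/dev/null;$P
$H '[[[0,0,0.06,0,0,0.04,0]]]'>/dev/null;$P
$H '[[[0,0,0.06,0,0,0.04,0]]]'>/dev/null;$P
$H '[[[0,0,0.06,0,0,0.04,0]]]'>/dev/null;$P
$H '[[[0,0,0.06,0,0,0.04,0]]]'>/dev/null;$P
$H '[[[0,0,0.06,0,0,0.04,0]]]'>/dev/null;$P
$H '[[[0,0,0.06,0,0,0.04,0]]]'>/dev/null;$P
```

```text
clock: 14.93
tool_pos: [0.5457, 0.0377, 0.0541]
tcp_rot: [0.001, 0.093, 0.996, 0.0]
wrist_force: [0.7, 0.8, -0.2]
gripper_width: 0.13
grip_force: 41.8
yaw 2.956 tq7 0.067 tz -0.069 F [ 0.7  0.8 -0.2] [545.7  37.7  54.1] 14.93
yaw 2.917 tq7 0.386 tz -0.014 F [ 0.6  0.7 -1.9] [545.7  37.7  54. ] 15.02
yaw 2.877 tq7 0.426 tz -0.091 F [ 1.8  1.3 -0.7] [545.7  37.7  54. ] 15.1
yaw 2.837 tq7 0.429 tz -0.088 F [ 0.7  1.  -0.8] [545.7  37.7  53.9] 15.18
yaw 2.797 tq7 0.429 tz -0.038 F [0.2 1.1 0.2] [545.7  37.7  53.9] 15.27
yaw 2.757 tq7 0.429 tz -0.03 F [ 1.   0.7 -0.7] [545.7  37.6  53.8] 15.35
yaw 2.717 tq7 0.429 tz -0.045 F [ 0.5  1.  -0.8] [545.7  37.7  53.7] 15.43
yaw 2.677 tq7 0.429 tz -0.062 F [ 0.9  1.3 -0.3] [545.6  37.6  53.7] 15.52
yaw 2.637 tq7 0.429 tz -0.012 F [ 0.5  1.4 -0.8] [545.7  37.6  53.6] 15.6
```

```bash
H="python3 -m handwheel"; P="python3 r.py"
$H '[[[0,0,0.06,0,0,0.04,0],[0,0,0.065,0,0,0.04,0]]]'>/dev/null;$P
$H '[[[0,0,0.06,0,0,0.04,0],[0,0,0.065,0,0,0.04,0]]]'>/dev/null;$P
$H '[[[0,0,0.06,0,0,0.04,0],[0,0,0.065,0,0,0.04,0]]]'>/dev/null;$P
$H '[[[0,0,0.06,0,0,0.04,0],[0,0,0.065,0,0,0.04,0]]]'>/dev/null;$P
$H '[[[0,0,0.06,0,0,0.04,0],[0,0,0.065,0,0,0.04,0]]]'>/dev/null;$P
$H '[[[0,0,0.06,0,0,0.04,0],[0,0,0.065,0,0,0.04,0]]]'>/dev/null;$P
```

```text
yaw 2.557 tq7 0.429 tz -0.074 F [ 0.9  0.2 -0. ] [545.6  37.6  53.5] 15.77
yaw 2.477 tq7 0.429 tz -0.063 F [0.9 0.2 0.4] [545.6  37.6  53.3] 15.93
yaw 2.397 tq7 0.429 tz -0.066 F [0.2 1.2 0.6] [545.6  37.5  53.2] 16.1
yaw 2.317 tq7 0.429 tz -0.047 F [0.7 0.7 0.1] [545.6  37.5  53.1] 16.27
yaw 2.237 tq7 0.429 tz -0.042 F [ 0.1  1.1 -0.1] [545.5  37.5  53. ] 16.43
yaw 2.157 tq7 0.429 tz -0.064 F [0.6 0.9 0.3] [545.5  37.5  52.8] 16.6
```

```bash
H="python3 -m handwheel"; P="python3 r.py"
$H '[[[0,0,0.06,0,0,0.04,0],[0,0,0.065,0,0,0.04,0]]]'>/dev/null;$P
$H '[[[0,0,0.06,0,0,0.04,0],[0,0,0.065,0,0,0.04,0]]]'>/dev/null;$P
$H '[[[0,0,0.06,0,0,0.04,0],[0,0,0.065,0,0,0.04,0]]]'>/dev/null;$P
$H '[[[0,0,0.06,0,0,0.04,0],[0,0,0.065,0,0,0.04,0]]]'>/dev/null;$P
$H '[[[0,0,0.06,0,0,0.04,0],[0,0,0.065,0,0,0.04,0]]]'>/dev/null;$P
$H '[[[0,0,0.06,0,0,0.04,0],[0,0,0.065,0,0,0.04,0]]]'>/dev/null;$P
```

```text
yaw 2.077 tq7 0.429 tz -0.034 F [0.7 1.2 0.6] [545.4  37.5  52.7] 16.77
yaw 1.997 tq7 0.429 tz -0.059 F [ 0.  -0.1  0.3] [545.4  37.4  52.6] 16.93
yaw 1.917 tq7 0.412 tz -0.057 F [0.1 1.2 0.2] [545.3  37.5  52.5] 17.1
yaw 1.837 tq7 0.401 tz -0.097 F [0.  0.7 0.6] [545.4  37.4  52.4] 17.27
yaw 1.757 tq7 0.389 tz -0.101 F [0.1 0.9 1.1] [545.3  37.5  52.2] 17.43
yaw 1.677 tq7 0.372 tz -0.124 F [-0.8  0.8  1.3] [545.3  37.5  52.2] 17.6
```

```bash
H="python3 -m handwheel"; P="python3 r.py"
$H '[[[0,0,0.03,0,0,0.04,0],[0,0,0.03,0,0,0.04,0]]]'>/dev/null;$P
$H '[[[0,0,0.03,0,0,0.04,0],[0,0,0.03,0,0,0.04,0]]]'>/dev/null;$P
$H '[[[0,0,0.03,0,0,0.04,0],[0,0,0.03,0,0,0.04,0]]]'>/dev/null;$P
$H '[[[0,0,0.03,0,0,0.04,0],[0,0,0.03,0,0,0.04,0]]]'>/dev/null;$P; python3 st.py 3
```

```text
yaw 1.598 tq7 0.355 tz -0.155 F [-1.   0.7  0.6] [545.3  37.5  52. ] 17.77
yaw 1.518 tq7 0.338 tz -0.146 F [-0.7  0.6  1.1] [545.2  37.5  52. ] 17.93
yaw 1.438 tq7 0.321 tz -0.172 F [-0.4  1.3  0.9] [545.2  37.5  51.9] 18.1
yaw 1.358 tq7 0.305 tz -0.181 F [ 0.2 -0.   0.3] [545.1  37.5  51.7] 18.27
yaw 1.36 tq7 [ 0.3  -0.13 -0.28 -0.04] ft_toolz [-0.181 -0.069  0.113  0.067] avg 0.037 F [-0.4  0.9  0.6] pos [545.1  37.5  51.7] grip [ 0.13 41.93] wf0 [ 0.2 -0.   0.3] 18.42
```

Left touch came at about 1.98. It is now 0.62 rad further, with torque up 0.124 N m, so about 12 N. I'll release, retreat and check.

```bash
H="python3 -m handwheel"
$H '[[[0,0,0,0,0,0,0.5],[0,0,0,0,0,0,0.5],[0,0,0,0,0,0,0.5],[0,0,0,0,0,0,0.5],[0,0,-20,0,0,0,0.5],[0,0,-30,0,0,0,0.5],[0,0,-30,0,0,0,0.5],[0,0,-40,0,0,0,0.5],[0,0,-40,0,0,0,0.5],[0,0,0,0,0,0,0.5],[0,0,0,0,0,0,0.5]]]'
python3 - <<'E'
from h import *
a=snap('side','sideE.png'); b=snap('scene'); w=snap('wrist')
wing(b,(.5417,-.1917)); wing(w,(.5452,.0379)); wing(w,(.5417,-.1917)); wing(a,(.5417,-.1917)); wing(a,(.5452,.0379))
E
```

```text
clock: 19.33
tool_pos: [0.547, 0.0375, 0.2147]
tcp_rot: [0.002, 0.778, 0.628, 0.003]
wrist_force: [-0.4, 0.6, -0.9]
gripper_width: 0.501
grip_force: 0.0
133 85 ztop 0.1153 rect [ 542.6 -193. ] [44.3 13.3] 49.6 pca 49.5
828 776 ztop 0.1137 rect [545.8  38. ] [46.3 11.7] 78.3 pca 78.4
228 74 ztop 0.1106 rect [ 551.8 -174.4] [13.9  6.6] 4.2 pca 0.5
166 114 ztop 0.1118 rect [ 540.3 -193.1] [45.4 12. ] 48.1 pca 49.3
141 79 ztop 0.1119 rect [544.1  37.2] [47.  12.5] 75.6 pca 78.1
```

View pics/sideE.png

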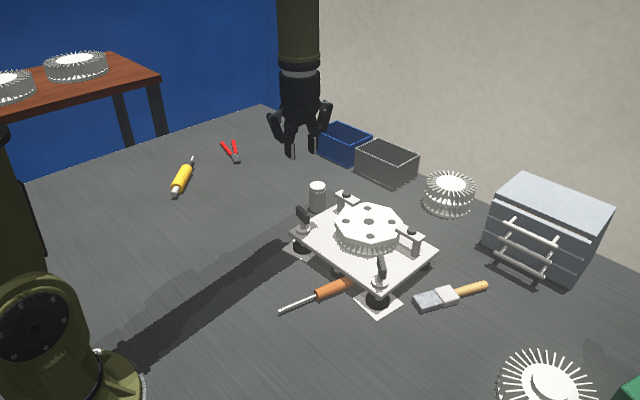

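The side view shows both wings turned (left at (303,215), right at (381,268)). The stand, can, screwdriver and brush are where they were, and the gripper is clear. The wing angles match the commanded turns (no slip), so I'm handing in.

```bash
python3 -c "
from rig import ticket
print(ticket.finish_job())"
```

```text
the job is handed in; nothing more can be done
None
```

I wound both wing screws down about 0.6 rad past touch; from the torque rise, the right foot carries about 11 N and the left about 12 N (right not re-measured after the left was loaded, fixed feet not measured). The gripper has let go, the stand and bystanders look unmoved in the last picture, and the job is handed in at about 19.5 s.

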